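# Close the pill dispenser and hold its key switch turned

### The job

The pill dispenser has just been refilled: press its cover plate down until it has snapped in and lies level all round, then take the square-headed key out of the wooden key block, put it in the dispenser's key switch and ease it fully home past the sticky pins (a small wiggle helps) without forcing it. Only then turn it a quarter turn clockwise, as far as it goes against the return spring, and finish while holding it there, the key still in the fingers. Leave the other keys in their block and the things standing on the tray where they are.

Things in the scene. Friction and masses are not known exactly. Their poses are not given: they have to be found in the camera images.
- dispenser: white plastic pill dispenser, a fixed box 180 (x) x 210 (y) x 58 mm high; origin at the centre of its underside, z up; its front with the dose drawer faces -x. In its flat top, the deck: the cover plate's well (left part, +y) and the key switch (right front, at x -30, y -62 mm), with only flat keys and a display besides
- cover: smoked-plastic plate 90 (x) x 110 (y) x 8 mm, loose, 90 g; origin at the centre of its underside, z up through the plate. At the start its rear edge (+x) sits in the well and its front edge (-x) rides 5 to 7 mm high on two spring nibs in the well's front wall; 4 to 8 N pressed down by the front edge snaps it in, and it stays. Then its top is flush with the deck
- cover_edge (a point): point on the cover plate's top face to press, 10 mm behind the middle of its raised front edge; 8 mm above well once the plate is level
- well (a point): centre of the cover plate's seat (the ledge in the well), 8 mm below the deck; axes as the dispenser's. The plate's origin comes to rest here, within 1 mm
- keyway (a point): centre of the key switch on top of its steel bezel (31 mm across, 2 mm above the deck), z up. Turns with the plug: x along the keyway, y across it. Keyway 11.5 x 5.5 mm, open from 2 to 32 mm below this point. Two sticky sprung pins at its +x end, 11 and 19 mm below this point, push the blade to -x; 8 to 20 N of straight push to pass, under 5 N with a wiggle of 3 degrees or so each way
- key_switch (a joint): turn of the key switch, rad: 0 at rest, growing clockwise seen from above to a stop at 1.57. A spring (0.04 N m at rest, 0.10 N m at the stop) turns it back when let go. The blade has about 0.2 rad of play in the keyway, so the hand turns about 1.8 rad to reach the stop
- key: the right key: square grey plastic head 26 wide (x) x 9 thick (y) x 26 mm high; steel blade 10 x 4 mm, 28 mm long, pointed; 30 g. Origin at the blade's tip, z up towards the head, x along the blade's width. Stands tip down in the key block, the head's underside on the block. The same both ways round. Fully home, the head's underside lies on the bezel: origin 28 mm below keyway
- key_block: fixed wooden block 50 (x) x 150 (y) x 36 mm high, origin at the centre of its underside; three slots 30 mm deep along its middle at y -45, 0 and 45 mm, long side along y; a key stands in each, in any order
- round_key: key with a round head 24 mm across, otherwise like the right one; stays in the block. Origin at the blade's tip
- slim_key: key with a slim head 12 wide x 34 mm high, otherwise like the right one; stays in the block. Origin at the blade's tip
- tin: round steel tin, 66 mm across, 42 mm high, behind the key block; leave alone. Origin at the centre of its underside
- egg_cup: white ceramic egg cup, 47 mm across, 60 mm high, behind the key block; leave alone. Origin under its centre
- bottle: amber glass bottle, 52 mm across, 115 mm high, at the back of the tray; leave alone. Origin under its centre
- organiser: clear seven-day pill organiser, 36 x 170 x 25 mm, at the back of the tray; leave alone. Origin under its centre
- tumbler: drinking glass, 68 mm across, 95 mm high, at the back of the tray; leave alone. Origin under its centre

How it is judged:
By the outcome, as a careful person would: the job done as asked, in the order asked, and still so for the second after the job is handed in, while the arm keeps its last pose, push and grip.
It also fails if it takes over 58 s, if anything falls off the work surface, if the arm or the gripper's body presses on something with over 40 N, if the wrist force passes 120 N, or if a joint passes its speed limit or range.

### The arm

A 6-joint arm with a two-finger parallel gripper is mounted at the origin on the work surface. World frame = base frame: x ahead of the robot, y to its left, z up, the work surface at z = 0. Lengths are in m, angles in degrees, forces in N, time in s.
With the tool pointing down it reaches from about 0.4 to 0.925 m from the base axis. Payload 12.5 kg.
Tool frame: the origin (TCP) lies at the very end of the fingers, on their centre line; the grasp point (between the pads) lies 19 mm behind it; z points along the fingers, y is the line along which they close (so a half turn about z gives the same grasp; the last joint's range is limited). The gripper opens to 95 mm and grips with 3 to 60 N. Pads are 20 mm wide; open, the fingers measure 119 mm over their backs; the gripper's body (75 mm by 180 mm) begins 59 mm behind the grasp point.
Start: joints at [-75.149, 28.126, 89.318, -0, 62.55, -6.05], TCP at [0.223, -0.584, 0.215] pointing down, gripper open.
Joint ranges: [-177.58, 177.58], [-47.91, 125.51], [2.72, 160], [-65.01, 245.01], [3.68, 167.84], [-153.87, 153.87]. Speed limits (degrees/s): [127.2, 127.2, 159.86, 180, 180, 180].

### API

Orientations are given as [roll, pitch, yaw] about the fixed x, y, z axes, in that order (R = Rz(yaw) Ry(pitch) Rx(roll)).
In Python, from workcell import ctrl gives the robot as it stands.
- The arm moves only by the shell command python3 shift.py [OPENING] [FORCE], which reads ROWS from standard input. ROWS is a JSON list of rows, 1 to 12 of them, each of 6 numbers: dx, dy, dz in m, then a rotation vector rx, ry, rz in degrees; each row shifts and turns the commanded pose from where the row before left it, along the tool's axes as they then stand; what a row does not reach is not made up. A row lasts 1/12 s, in which the tool goes at most 0.0417 m and 7.16 degrees, less where a joint would pass 70% of its speed; a pose out of reach is approached as far as the arm can. OPENING is the opening from 0.0 (shut) to 1.0 (fully open), set as the command begins (- or left out keeps the last). The fingers move at their own pace and stop on an object; FORCE is the grip in N (left out, the last holds). Time passes only in rows, so rows that do not move let the fingers close. It prints the time, the measured TCP pose, the force, the opening and the grip force at its end. Input that does not fit is refused with a message, and nothing moves.
- ctrl.get_obs(): the state, without advancing time (a new reading comes with each control period).
- ctrl.read_camera(name): name is "scene" or "top" or "wrist"; returns the picture (384x512x3 uint8, blue, green, red); there is no depth.
- ctrl.get_calibration(name): a dict with "fx", "fy", "cx", "cy" (pixels), "extrinsics" (4x4, takes a point from world to camera coordinates). Camera axes: x right, y down, z forward; pixel columns grow to the right and rows downward; lengths in m; the calibration is good to about 2 mm. A picture is of the moment at which its call begins: read the wrist's pose just before it. get_calibration takes no time and is no camera call; for the wrist camera it gives the pose at the moment of the call.
- ctrl.finish_job(): hands the job in; it is judged then, once.
The state is a dict: "t": time; "joint_pos": joint angles; "qd": joint speeds; "joint_efforts": joint torques, N m; "tcp_pos": TCP position; "eef_rot": TCP orientation; "ft_force": force on the tool from outside, world axes, zero at the start; "wrist_torque": the same for the moment, N m; "opening": opening from 0.0 (shut) to 1.0 (fully open); "finger_force": force on a finger pad.
Only numpy, scipy, OpenCV 4.12 (cv2) and the standard library are available. Lean on these libraries where they do the work, as an engineer would, in place of code of your own. Each camera call takes 0.05 s, during which the arm holds its last target. There are 200 camera calls.

## Working session

There is one attempt and no reset: what is moved stays moved. The work goes in short steps, Python scripts to look and compute and a shell command to move; the robot and the scene stay as the last step left them, time stands still between calls to the robot, and variables do not carry over. Pictures are saved under pics/ and viewed, at most 10 in all, crops included, and the job is handed in when it is done.

```bash
ls; mkdir -p pics
python3 - <<'E'
from workcell import ctrl
import cv2,numpy as np
o=ctrl.get_obs();print({k:np.round(v,3).tolist() for k,v in o.items()})
for n in("scene","top"):
    cv2.imwrite(f"pics/{n}0.png",ctrl.read_camera(n))
    c=ctrl.get_calibration(n);print(n,c["fx"],c["fy"],c["cx"],c["cy"]);print(np.round(c["extrinsics"],4).tolist())
E
```

```text
pics
shift.py
workcell.py
{'t': 0.0, 'joint_pos': [-75.147, 28.166, 89.352, -0.0, 62.548, -6.051], 'qd': [-0.004, 0.001, 0.074, -0.011, -0.046, -0.022], 'joint_efforts': [0.003, -61.264, -25.818, 0.069, 0.048, -0.0], 'tcp_pos': [0.223, -0.584, 0.214], 'eef_rot': [-179.935, -0.007, 20.904], 'ft_force': [-0.288, -0.07, -0.303], 'wrist_torque': [0.021, -0.006, -0.011], 'finger_force': 0.0, 'opening': 1.001}
scene 434.8462956152879 434.8462956152879 260.2824599239593 195.23928913877054
[[-0.1367, 0.9904, 0.0192, 0.1001], [0.5644, 0.0938, -0.8202, -0.2884], [-0.8141, -0.1013, -0.5718, 1.3615], [0.0, 0.0, 0.0, 1.0]]
top 367.0940632336776 367.0940632336776 260.42730937836257 196.9152234228628
[[0.0018, -1.0, 0.0016, -0.0104], [-0.9831, -0.0021, -0.1828, 0.6207], [0.1828, -0.0012, -0.9831, 0.8732], [0.0, 0.0, 0.0, 1.0]]
```

View pics/top0.png

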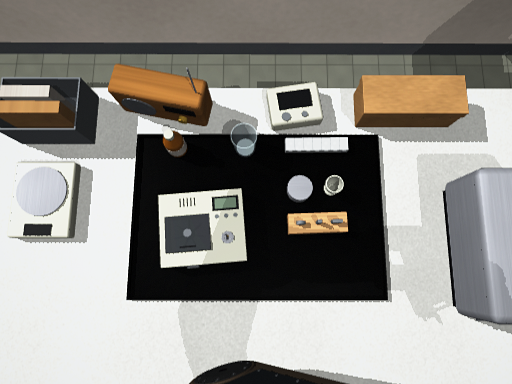

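View pics/scene0.png

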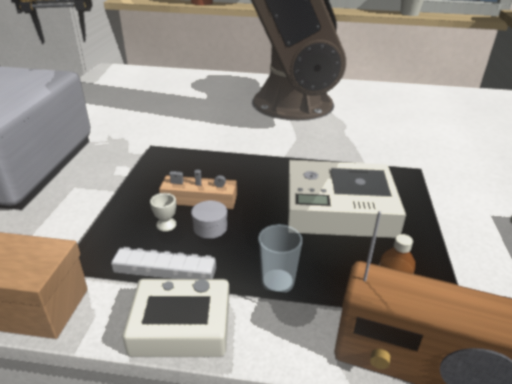

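The top view shows the dispenser (corners about 158,192 to 246,262), its key switch at (228,237), and the key block at (317,222). In the scene view the keys are at (177,177), (198,177) and (220,181). The leftmost one looks square.

```bash
cat > h.py <<'E'
from workcell import ctrl
import cv2,numpy as np
def ray(c,uv,z):
    E=np.array(c["extrinsics"]);R=E[:3,:3];o=-R.T@E[:3,3]
    d=R.T@np.array([(uv[0]-c["cx"])/c["fx"],(uv[1]-c["cy"])/c["fy"],1])
    return o+d*(z-o[2])/d[2]
def proj(c,P):
    p=np.array(c["extrinsics"])@np.r_[P,1];return np.array([c["fx"]*p[0]/p[2]+c["cx"],c["fy"]*p[1]/p[2]+c["cy"]])
def line(name,o=None):
    o=o or ctrl.get_obs();print(name,{k:np.round(o[k],3).tolist() for k in("t","tcp_pos","eef_rot","ft_force","opening","finger_force")})
E
python3 - <<'E'
from h import *
c=ctrl.get_calibration("top");im=cv2.imread("pics/top0.png")
hsv=cv2.cvtColor(im,cv2.COLOR_BGR2HSV)
print("switch",ray(c,(228,237),.06))
m=cv2.inRange(hsv,(5,80,90),(25,255,255));m[:200]=0;m[245:]=0;m[:,:280]=0;m[:,355:]=0
ct=max(cv2.findContours(m,0,1)[0],key=cv2.contourArea);r=cv2.minAreaRect(ct);print("block",r,[ray(c,p,.036).round(3) for p in cv2.boxPoints(r)])
m=cv2.inRange(hsv,(0,0,150),(60,70,255));m[:185]=0;m[275:]=0;m[:,:150]=0;m[:,255:]=0
ct=max(cv2.findContours(m,0,1)[0],key=cv2.contourArea);r=cv2.minAreaRect(ct);print("disp",r,[ray(c,p,.058).round(3) for p in cv2.boxPoints(r)])
a=cv2.resize(im[180:275,150:350],None,fx=4,fy=4,interpolation=2)
s=cv2.imread("pics/scene0.png");b=cv2.resize(s[160:215,150:350],None,fx=4,fy=4,interpolation=2)
cv2.imwrite("pics/z.png",np.vstack([a,b]))
E
```

```text
switch [0.51909251 0.07096657 0.06      ]
block ((317.1356201171875, 222.16165161132812), (20.541471481323242, 59.921878814697266), 87.87889862060547) [array([ 0.583, -0.077,  0.036]), array([ 0.589, -0.232,  0.036]), array([ 0.536, -0.231,  0.036]), array([ 0.53 , -0.078,  0.036])]
disp ((200.84999084472656, 227.5500030517578), (73.16846466064453, 85.8233871459961), 85.60128784179688) [array([0.627, 0.257, 0.058]), array([0.644, 0.041, 0.058]), array([0.461, 0.025, 0.058]), array([0.445, 0.234, 0.058])]
```

View pics/z.png

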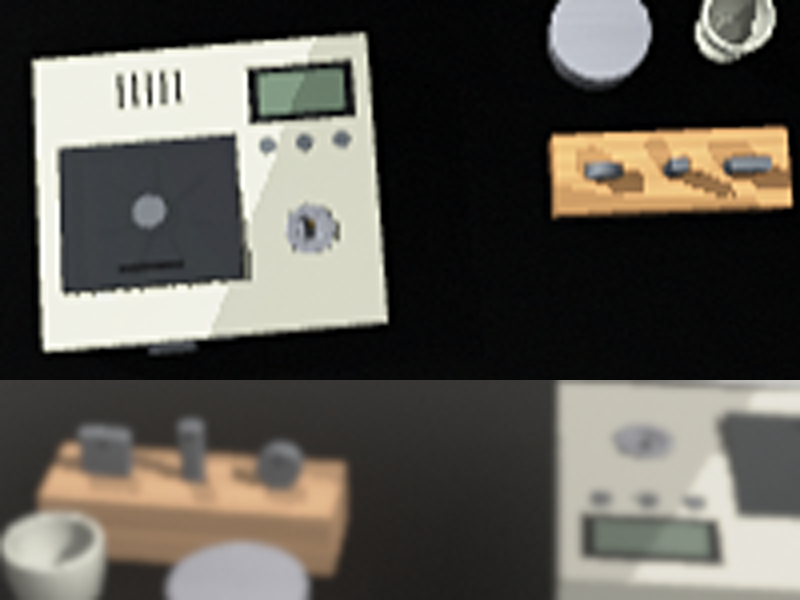

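The square key is at the -y end of the block, with the slim key in the middle and the round key at +y. Next I'll work out the wrist camera's offset and the first shift.

```bash
cat >> h.py <<'E'
from scipy.spatial.transform import Rotation as Ro
def delta(P,rpy):
    o=ctrl.get_obs();R=Ro.from_euler("xyz",o["eef_rot"],degrees=True);T=Ro.from_euler("xyz",rpy,degrees=True)
    print("tool shift",(R.inv().apply(np.array(P)-o["tcp_pos"])).round(4),"rotvec",(R.inv()*T).as_rotvec(degrees=True).round(2))
E
python3 - <<'E'
from h import *
c=ctrl.get_calibration("wrist");E=np.array(c["extrinsics"]);o=ctrl.get_obs()
R=Ro.from_euler("xyz",o["eef_rot"],degrees=True)
cam=-E[:3,:3].T@E[:3,3];print("cam in tool",R.inv().apply(cam-o["tcp_pos"]).round(3),"axis",R.inv().apply(E[2,:3]).round(3),"right",R.inv().apply(E[0,:3]).round(3),c["fx"])
delta([.49,-.17,.215],[180,0,92])
t=ctrl.get_calibration("top")
print("cover front",ray(t,(150+155/4,180+287/4),.064),"rear",ray(t,(150+150/4,180+140/4),.058))
E
```

```text
cam in tool [ 0.071 -0.001 -0.17 ] axis [-0.253 -0.001  0.967] right [-0.001  1.     0.   ] 341.43152129848914
tool shift [ 0.3971 -0.2911 -0.0005] rotvec [-5.00e-02 -4.00e-02 -7.11e+01]
cover front [0.48262525 0.16600834 0.064     ] rear [0.57406451 0.17371454 0.058     ]
```

```bash
echo '[[0.036, -0.0205, 0, 0, 0, 0], [0.036, -0.0205, 0, 0, 0, 0], [0.036, -0.0205, 0, 0, 0, 0], [0.036, -0.0205, 0, 0, 0, 0], [0.036, -0.0205, 0, 0, 0, 0], [0.036, -0.0205, 0, 0, 0, 0], [0.036, -0.0205, 0, 0, 0, 0], [0.036, -0.0205, 0, 0, 0, 0], [0.036, -0.0205, 0, 0, 0, 0], [0.036, -0.0205, 0, 0, 0, 0], [0.036, -0.0205, 0, 0, 0, 0], [0.036, -0.0205, 0, 0, 0, 0]]' | python3 shift.py && echo '[[0.024, -0.0175, 0, 0, 0, 0], [0, 0, 0, 0, 0, -7.1], [0, 0, 0, 0, 0, -7.1], [0, 0, 0, 0, 0, -7.1], [0, 0, 0, 0, 0, -7.1], [0, 0, 0, 0, 0, -7.1], [0, 0, 0, 0, 0, -7.1], [0, 0, 0, 0, 0, -7.1], [0, 0, 0, 0, 0, -7.1], [0, 0, 0, 0, 0, -7.1], [0, 0, 0, 0, 0, -7.1], [0, 0, 0, 0, 0, 0]]' | python3 shift.py 0.4
python3 - <<'E'
from h import *
import json
c=ctrl.get_calibration("wrist");im=ctrl.read_camera("wrist");line("obs")
cv2.imwrite("pics/w1.png",im);c["extrinsics"]=np.array(c["extrinsics"]).tolist();json.dump(c,open("w1.json","w"))
E
```

```text
t: 1.1
tcp_pos: [0.5397, -0.198, 0.2145]
eef_rot: [-180.0, 0.0, 20.9]
ft_force: [0.8, 0.3, -0.1]
opening: 1.002
finger_force: 0.0
t: 2.1
tcp_pos: [0.5548, -0.175, 0.2143]
eef_rot: [-180.0, -0.0, 92.2]
ft_force: [-1.1, -0.5, -0.5]
opening: 0.403
finger_force: 0.0
obs {'t': 2.15, 'tcp_pos': [0.555, -0.175, 0.214], 'eef_rot': [-179.977, -0.007, 91.783], 'ft_force': [0.407, 0.269, -0.329], 'opening': 0.404, 'finger_force': 0.0}
```

View pics/w1.png

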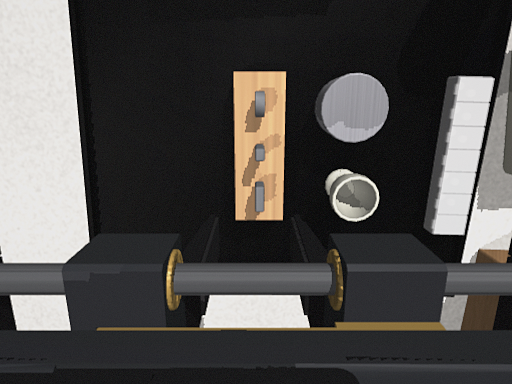

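The block spans about (234,71) to (285,220). The square key is at (260,197), nearest the gripper, and the round one is at (260,103).

Run:
```python
from h import *
import json
c=json.load(open("w1.json"));im=cv2.imread("pics/w1.png");hsv=cv2.cvtColor(im,cv2.COLOR_BGR2HSV)
m=cv2.inRange(hsv,(5,60,70),(25,255,255));m[:60]=0;m[230:]=0;m[:,:225]=0;m[:,300:]=0
m=cv2.morphologyEx(m,cv2.MORPH_CLOSE,np.ones((15,15)))
ct=max(cv2.findContours(m,0,1)[0],key=cv2.contourArea);b=cv2.boxPoints(cv2.minAreaRect(ct))
P=np.array([ray(c,p,.036) for p in b])[:,:2];print(P.round(4).tolist(),[np.linalg.norm(P[i]-P[i-1]).round(4) for i in range(4)])
ctr=P.mean(0);e=[P[1]-P[0],P[2]-P[1]];e=max(e,key=np.linalg.norm);e=e/np.linalg.norm(e)*np.sign(e[1]);print("ctr",ctr,"yaw",np.degrees(np.arctan2(-e[0],e[1])))
print("slot keys",[(ctr+e*d).round(4) for d in(-.045,0,.045)])
k=cv2.inRange(hsv,(90,0,40),(150,90,200));k[:75]=0;k[218:]=0;k[:,:238]=0;k[:,282:]=0
n,_,s,ce=cv2.connectedComponentsWithStats(k)
for i in range(1,n):
    if s[i][4]>20:print(s[i],ce[i],ray(c,ce[i],.06)[:2].round(4))
a=cv2.resize(im[70:225,225:295],None,fx=3.8,fy=3.8,interpolation=2);cv2.imwrite("pics/k.png",a)
g=cv2.cvtColor(im,6)
for r in (185,195,205):print(g[r,248:275].tolist())
```

```text
[[0.53, -0.0789], [0.5804, -0.077], [0.5896, -0.2297], [0.5335, -0.2318]] [np.float64(0.153), np.float64(0.0503), np.float64(0.153), np.float64(0.0562)]
ctr [ 0.55837581 -0.15436666] yaw 3.482315656262799
slot keys [array([ 0.5611, -0.1993]), array([ 0.5584, -0.1544]), array([ 0.5556, -0.1094])]
[255  92  10  25 210] [259.4047619  103.71904762] [ 0.5565 -0.1083]
[255 145   9  16 131] [259.15267176 152.61068702] [ 0.5582 -0.1537]
[255 182   9  29 238] [258.94957983 195.82352941] [ 0.5598 -0.1967]
[117, 109, 142, 202, 201, 204, 186, 53, 77, 97, 94, 94, 94, 93, 94, 102, 136, 168, 164, 166, 170, 175, 175, 171, 165, 157, 152]
[199, 194, 155, 117, 124, 127, 113, 79, 123, 144, 137, 138, 135, 136, 135, 114, 129, 168, 162, 163, 169, 171, 173, 169, 162, 153, 147]
[125, 123, 122, 124, 124, 126, 113, 78, 123, 141, 138, 135, 133, 135, 129, 114, 148, 198, 190, 193, 196, 201, 201, 194, 188, 182, 176]
```

```bash
echo '[[0.035, -0.006, 0, 0, 0, 0], [0.035, -0.006, 0, 0, 0, 0], [0.035, -0.006, 0, 0, 0, 0], [0.035, -0.006, 0, 0, 0, 0], [0.035, -0.006, 0, 0, 0, 0], [0.035, -0.006, 0, 0, 0, 0], [0.035, -0.005, 0, 0, 0, 0], [0, 0, 0, 0, 0, 0], [0, 0, 0, 0, 0, 0], [0, 0, 0, 0, 0, 0]]' | python3 shift.py 0.0
python3 - <<'E'
from h import *
import json
c=ctrl.get_calibration("wrist");im=ctrl.read_camera("wrist");line("obs")
cv2.imwrite("pics/w2.png",im);c["extrinsics"]=np.array(c["extrinsics"]).tolist();json.dump(c,open("w2.json","w"))
E
```

```text
t: 2.98
tcp_pos: [0.506, 0.0683, 0.2146]
eef_rot: [180.0, 0.0, 91.8]
ft_force: [0.3, -0.8, 0.2]
opening: 0.003
finger_force: 0.0
obs {'t': 3.033, 'tcp_pos': [0.506, 0.068, 0.215], 'eef_rot': [179.998, 0.014, 91.757], 'ft_force': [1.095, -1.285, 0.046], 'opening': 0.004, 'finger_force': 0.0}
```

View pics/w2.png

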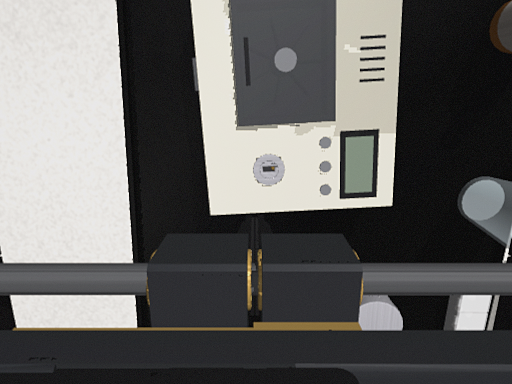

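The bezel is at about (268,169) with the keyway roughly along image x. The cover's front edge is near column 235 and its grip bar is at (247,61). The dispenser's right side runs from (211,214) to (393,205).

Run:
```python
from h import *
import json
c=json.load(open("w2.json"));im=cv2.imread("pics/w2.png");hsv=cv2.cvtColor(im,cv2.COLOR_BGR2HSV)
roi=im[145:195,243:293].astype(int)
# bezel: bluish grey vs cream deck
d=roi[:,:,0]-roi[:,:,2]
m=((d>-5)).astype(np.uint8)*255
m=cv2.morphologyEx(m,cv2.MORPH_CLOSE,np.ones((7,7)))
n,_,s,ce=cv2.connectedComponentsWithStats(m);i=1+s[1:,4].argmax()
ct=cv2.findContours(m,0,1)[0];ct=max(ct,key=cv2.contourArea);(x,y),r=cv2.minEnclosingCircle(ct)
print("bezel",s[i],ce[i]+[243,145],(x+243,y+145),r,"pos",ray(c,ce[i]+[243,145],.060),ray(c,(x+243,y+145),.060))
a=cv2.resize(im[145:195,243:293],(600,600),interpolation=cv2.INTER_NEAREST);cv2.imwrite("pics/b.png",a)
# dispenser outline
m=cv2.inRange(hsv,(15,5,120),(45,90,255));m[:, :185]=0;m[:,420:]=0;m[230:]=0
def fit(pts,z):
    P=np.array([ray(c,p,z)[:2] for p in pts]);return cv2.fitLine(P.astype(np.float32),cv2.DIST_HUBER,0,.001,.001).ravel()
bot=[(x,np.nonzero(m[:,x])[0].max()+.5) for x in range(220,385,4)]
l=fit(bot,.058);print("right side",l,np.degrees(np.arctan2(l[1],l[0])))
lef=[(np.nonzero(m[y])[0].min()-.5,y) for y in range(100,205,4)]
l=fit(lef,.058);print("front",l,np.degrees(np.arctan2(l[1],l[0])))
rig=[(np.nonzero(m[y])[0].max()+.5,y) for y in range(100,195,4)]
l=fit(rig,.058);print("rear",l,np.degrees(np.arctan2(l[1],l[0])))
print("cover pts",[ray(c,p,z)[:2].round(4).tolist() for p,z in(((237,125),.064),((335,121),.058),((247,61),.064),((286,60),.061))])
```

```text
bezel [ 10   9  32  31 764] [268.43848168 169.06544503] (268.45294189453125, 168.95882415771484) 15.945441246032715 pos [0.5191769  0.07360684 0.06      ] [0.51918662 0.07371249 0.06      ]
right side [0.99643236 0.08439533 0.5546551  0.03192556] 4.8412547
front [ 0.0829221  -0.99655604  0.4565403   0.08735727] -85.24345
rear [ 0.0837229  -0.99648905  0.6394148   0.09881546] -85.1974
cover pts [[0.4882, 0.1151], [0.58, 0.1211], [0.4961, 0.1713], [0.5308, 0.1734]]
```

View pics/b.png

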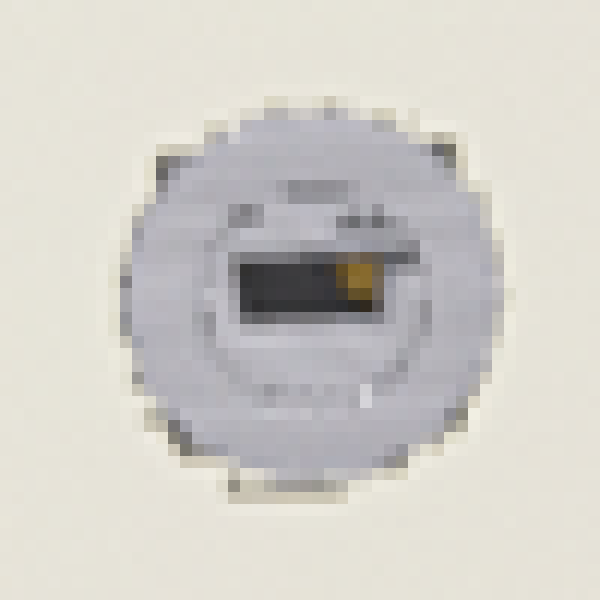

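The keyway lies along the dispenser's x axis (yaw about 4.8°), with the brass pin at the +x end. The bezel is at (0.519, 0.0736). I'll press the cover now.

```bash
echo '[[0.035, -0.002, 0, 0, 0, 0], [0.035, -0.002, 0, 0, 0, 0], [0.032, 0, 0, 0, 0, 0], [0, 0, 0.04, 0, 0, 0], [0, 0, 0.04, 0, 0, 0], [0, 0, 0.04, 0, 0, 0], [0, 0, 0.015, 0, 0, 0], [0, 0, 0.005, 0, 0, 0], [0, 0, 0.003, 0, 0, 0], [0, 0, 0.003, 0, 0, 0], [0, 0, 0, 0, 0, 0]]' | python3 shift.py; echo '[[0, 0, 0.002, 0, 0, 0], [0, 0, 0.002, 0, 0, 0], [0, 0, 0.001, 0, 0, 0], [0, 0, 0.001, 0, 0, 0], [0, 0, 0, 0, 0, 0], [0, 0, 0, 0, 0, 0]]' | python3 shift.py
```

```text
t: 3.95
tcp_pos: [0.4992, 0.1699, 0.0693]
eef_rot: [179.9, -0.0, 91.8]
ft_force: [0.1, -0.4, 0.2]
opening: 0.005
finger_force: 0.0
t: 4.45
tcp_pos: [0.4988, 0.1704, 0.0633]
eef_rot: [179.9, -0.0, 91.9]
ft_force: [-0.7, -0.7, 6.3]
opening: 0.003
finger_force: 3.2
```

```bash
echo '[[0, 0, 0.001, 0, 0, 0], [0, 0, 0.001, 0, 0, 0], [0, 0, 0.001, 0, 0, 0], [0, 0, 0.001, 0, 0, 0], [0, 0, 0, 0, 0, 0]]' | python3 shift.py;echo '[[0, 0, 0.0005, 0, 0, 0], [0, 0, 0.0005, 0, 0, 0], [0, 0, 0.0005, 0, 0, 0], [0, 0, 0, 0, 0, 0], [0, 0, 0, 0, 0, 0]]' | python3 shift.py
```

```text
t: 4.87
tcp_pos: [0.4989, 0.1704, 0.063]
eef_rot: [179.8, -0.0, 91.9]
ft_force: [-15.3, -4.9, 59.4]
opening: 0.005
finger_force: 29.8
t: 5.28
tcp_pos: [0.4989, 0.1704, 0.0629]
eef_rot: [179.7, -0.0, 91.9]
ft_force: [-20.8, -6.2, 79.5]
opening: 0.004
finger_force: 39.8
```

The force built up to 80 N at z = 0.063 with no travel. The fixtures may stand on a raised tray, which would make this the deck height. I'll back off and look.

```bash
echo '[[0, 0, -0.004, 0, 0, 0], [0, 0, -0.01, 0, 0, 0], [0, 0, -0.04, 0, 0, 0], [-0.033, 0.002, -0.02, 0, 0, 0], [-0.035, 0.002, -0.02, 0, 0, 0], [-0.035, 0.002, -0.02, 0, 0, 0], [0, 0, -0.036, 0, 0, 0], [0, 0, 0, 0, 0, 0]]' | python3 shift.py 0.4
python3 - <<'E'
from h import *
import json
c=ctrl.get_calibration("wrist");im=ctrl.read_camera("wrist");line("obs")
cv2.imwrite("pics/w3.png",im);c["extrinsics"]=np.array(c["extrinsics"]).tolist();json.dump(c,open("w3.json","w"))
s=ctrl.read_camera("scene");cv2.imwrite("pics/s3.png",s)
s0=cv2.imread("pics/scene0.png");w=cv2.imread("pics/w2.png")
f=lambda a,h:cv2.resize(a,(400,h),interpolation=2)
cv2.imwrite("pics/cmp.png",np.hstack([np.vstack([f(w[:220,190:410],360),f(s0[155:240,285:405],240)]),np.vstack([f(im[:220,190:410],360),f(s[155:240,285:405],240)])]))
E
```

```text
t: 5.95
tcp_pos: [0.51, 0.066, 0.2126]
eef_rot: [179.6, 0.0, 91.7]
ft_force: [0.5, 0.0, -0.2]
opening: 0.396
finger_force: 0.0
obs {'t': 6.0, 'tcp_pos': [0.509, 0.067, 0.21], 'eef_rot': [179.678, 0.009, 91.798], 'ft_force': [-0.24, -0.52, -0.565], 'opening': 0.4, 'finger_force': 0.0}
```

View pics/cmp.png

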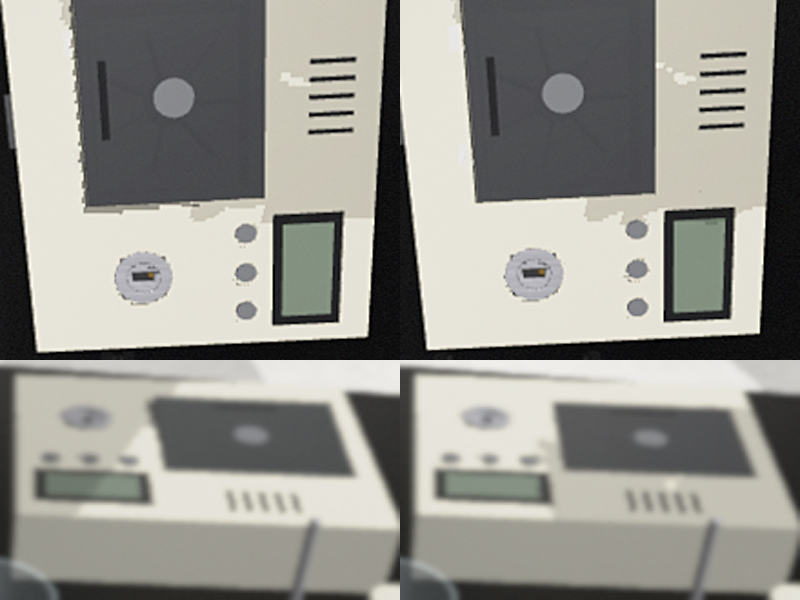

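The cover is now level: its edges are straight and the gap shadow is gone. That puts the deck at z ≈ 0.063, with the tray about 5 mm thick. I'll re-measure with the corrected heights.

```bash
cat > bez.py <<'E'
from h import *
def bezel(im,c,guess,z=.065,h=27):
    u,v=proj(c,guess).round().astype(int);roi=im[v-h:v+h,u-h:u+h].astype(int)
    m=((roi[:,:,0]-roi[:,:,2])>-5).astype(np.uint8)*255
    m=cv2.morphologyEx(m,cv2.MORPH_CLOSE,np.ones((7,7)))
    ct=max(cv2.findContours(m,0,1)[0],key=cv2.contourArea);M=cv2.moments(ct);p=np.array([M["m10"]/M["m00"]+u-h,M["m01"]/M["m00"]+v-h])
    return p,ray(c,p,z)
E
python3 - <<'E'
from bez import *
import json
for n in "23":
    c=json.load(open(f"w{n}.json"));im=cv2.imread(f"pics/w{n}.png");print(n,bezel(im,c,[.519,.073,.065]))
    hsv=cv2.cvtColor(im,cv2.COLOR_BGR2HSV);u,v=proj(c,[.519,.073,.065]).round().astype(int)
    g=cv2.cvtColor(im,6);print(g[v-6:v+6,u-12:u+12].tolist()) if n=="3" else 0
c=ctrl.get_calibration("top");print("top",bezel(cv2.imread("pics/top0.png"),c,[.519,.073,.065],h=10))
c=json.load(open("w1.json"));im=cv2.imread("pics/w1.png");g=cv2.cvtColor(im,6)
for r in range(178,216,3):print(r,g[r,250:270].tolist())
for p in ((254.5,182),(264.5,182),(254.5,211),(264.5,211)):print(p,ray(c,p,.067).round(4))
E
```

```text
2 (array([268.43662953, 169.0812442 ]), array([0.51893209, 0.07461554, 0.065     ]))
3 (array([263.19455876, 167.09762231]), array([0.51895203, 0.07454488, 0.065     ]))
[[180, 176, 177, 169, 150, 166, 176, 176, 177, 174, 161, 159, 160, 160, 161, 155, 154, 153, 151, 152, 142, 133, 184, 180], [181, 181, 181, 176, 171, 172, 125, 120, 121, 118, 102, 92, 90, 87, 85, 80, 95, 95, 87, 108, 150, 146, 187, 186], [187, 187, 181, 175, 187, 164, 85, 49, 55, 61, 61, 53, 53, 54, 61, 85, 105, 112, 97, 142, 191, 166, 164, 187], [189, 190, 183, 177, 186, 167, 108, 49, 56, 58, 60, 58, 60, 60, 59, 82, 112, 112, 107, 157, 196, 175, 146, 185], [187, 187, 180, 168, 190, 178, 141, 47, 57, 63, 60, 60, 60, 61, 54, 62, 82, 79, 96, 163, 190, 172, 145, 183], [184, 185, 179, 153, 177, 191, 168, 38, 49, 52, 51, 49, 49, 52, 50, 47, 43, 39, 89, 174, 185, 181, 174, 181], [183, 184, 180, 164, 162, 196, 178, 88, 96, 102, 114, 114, 114, 118, 131, 129, 129, 124, 137, 185, 178, 161, 183, 178], [180, 180, 181, 166, 148, 194, 194, 171, 175, 179, 183, 177, 177, 178, 188, 185, 185, 180, 178, 186, 175, 149, 173, 179], [181, 1
[... 1372 characters left out ...]
70, 163, 164, 175, 186]
202 [122, 123, 124, 126, 113, 78, 126, 143, 137, 137, 137, 136, 130, 117, 151, 200, 194, 196, 198, 201]
205 [122, 124, 124, 126, 113, 78, 123, 141, 138, 135, 133, 135, 129, 114, 148, 198, 190, 193, 196, 201]
208 [123, 124, 124, 125, 112, 77, 121, 141, 135, 136, 133, 132, 128, 115, 147, 197, 189, 191, 197, 200]
211 [121, 124, 125, 123, 117, 97, 104, 112, 107, 106, 121, 121, 123, 151, 182, 193, 189, 192, 196, 200]
214 [122, 123, 124, 125, 120, 120, 112, 107, 118, 166, 189, 190, 192, 192, 190, 189, 188, 192, 196, 200]
(254.5, 182) [ 0.5548 -0.1811  0.067 ]
(264.5, 182) [ 0.5643 -0.1807  0.067 ]
(254.5, 211) [ 0.5559 -0.2103  0.067 ]
(264.5, 211) [ 0.5657 -0.2099  0.067 ]
```

Run:
```python
from h import *
import json
c=json.load(open("w1.json"));print(ray(c,(259.6,198.2),.067))
line("o");delta([.5602,-.1975,.2125],[180,0,92.2])
```

```text
[ 0.56033106 -0.19703371  0.067     ]
o {'t': 6.05, 'tcp_pos': [0.508, 0.067, 0.208], 'eef_rot': [179.849, 0.004, 91.856], 'ft_force': [-0.475, -0.07, -0.093], 'opening': 0.399, 'finger_force': 0.0}
tool shift [-0.2664  0.0433 -0.0041] rotvec [ 0.15  0.   -0.34]
```

```bash
echo '[[-0.038, 0.0062, 0, 0, 0, 0], [-0.038, 0.0062, 0, 0, 0, 0], [-0.038, 0.0062, 0, 0, 0, 0], [-0.038, 0.0062, 0, 0, 0, 0], [-0.038, 0.0062, 0, 0, 0, 0], [-0.038, 0.0062, 0, 0, 0, 0], [-0.0384, 0.0061, 0, 0, 0, -0.3], [0, 0, 0.04, 0, 0, 0], [0, 0, 0.04, 0, 0, 0], [0, 0, 0.04, 0, 0, 0], [0, 0, 0.01, 0, 0, 0], [0, 0, 0, 0, 0, 0]]' | python3 shift.py; echo '[[0, 0, 0, 0, 0, 0], [0, 0, 0, 0, 0, 0]]' | python3 shift.py; python3 -c "
from h import *
line('o');delta([.5602,-.1972,.0435],[180,0,92.2])"
```

```text
t: 7.05
tcp_pos: [0.5585, -0.196, 0.0738]
eef_rot: [-179.6, -0.2, 92.2]
ft_force: [0.4, -0.5, -0.4]
opening: 0.399
finger_force: 0.0
t: 7.22
tcp_pos: [0.5611, -0.1973, 0.079]
eef_rot: [179.9, 0.1, 92.2]
ft_force: [0.2, 0.0, -0.6]
opening: 0.402
finger_force: 0.0
o {'t': 7.217, 'tcp_pos': [0.561, -0.197, 0.079], 'eef_rot': [179.871, 0.072, 92.241], 'ft_force': [0.191, 0.049, -0.571], 'opening': 0.402, 'finger_force': 0.0}
tool shift [ 0.0002 -0.0009  0.0355] rotvec [0.13 0.07 0.04]
```

```bash
echo '[[0, -0.0009, 0.015, 0, 0, 0], [0, 0, 0.012, 0, 0, 0], [0, 0, 0.008, 0, 0, 0], [0, 0, 0, 0, 0, 0], [0, 0, 0, 0, 0, 0]]' | python3 shift.py 0.4 && echo '[[0, 0, 0, 0, 0, 0], [0, 0, 0, 0, 0, 0], [0, 0, 0, 0, 0, 0], [0, 0, 0, 0, 0, 0], [0, 0, 0, 0, 0, 0], [0, 0, 0, 0, 0, 0]]' | python3 shift.py 0 30; echo '[[0, 0, 0, 0, 0, 0], [0, 0, 0, 0, 0, 0]]' | python3 shift.py
```

```text
t: 7.63
tcp_pos: [0.5593, -0.1973, 0.0425]
eef_rot: [180.0, 0.0, 92.2]
ft_force: [-0.3, -0.5, 0.1]
opening: 0.403
finger_force: 0.0
t: 8.13
tcp_pos: [0.5597, -0.1975, 0.0424]
eef_rot: [179.9, 0.0, 92.2]
ft_force: [3.4, 0.3, 1.6]
opening: 0.092
finger_force: 30.0
t: 8.3
tcp_pos: [0.5597, -0.1975, 0.0424]
eef_rot: [179.9, 0.0, 92.2]
ft_force: [3.7, 0.9, 0.9]
opening: 0.092
finger_force: 30.0
```

```bash
echo '[[0, 0, -0.01, 0, 0, 0], [0, 0, -0.02, 0, 0, 0], [0, 0, -0.03, 0, 0, 0], [0, 0, -0.03, 0, 0, 0], [0, 0, -0.035, 0, 0, 0], [0, 0, -0.035, 0, 0, 0], [0, 0, -0.01, 0, 0, 0], [0, 0, 0, 0, 0, 0]]' | python3 shift.py ; echo '[[0.039, 0.0015, 0, 0, 0, 0], [0.039, 0.0015, 0, 0, 0, 0], [0.039, 0.0015, 0, 0, 0, 0], [0.039, 0.0015, 0, 0, 0, 0], [0.039, 0.0015, 0, 0, 0, 0], [0.039, 0.0015, 0, 0, 0, 0], [0.038, 0.0015, 0, 0, 0, 0], [0, 0, 0, 0, 0, -6], [0, 0, 0, 0, 0, -7], [0, 0, 0, 0, 0, -7], [0, 0, 0, 0, 0, -7], [0, 0, 0, 0, 0, -7]]' | python3 shift.py; echo '[[0, 0, 0, 0, 0, -7], [0, 0, 0, 0, 0, -7], [0, 0, 0, 0, 0, -7], [0, 0, 0, 0, 0, -7], [0, 0, 0, 0, 0, -7], [0, 0, 0, 0, 0, -7], [0, 0, 0, 0, 0, -7], [0, 0, 0, 0, 0, -6], [0, 0, 0, 0, 0, -3.6], [0, 0, 0, 0, 0, 0], [0, 0, 0, 0, 0, 0]]' | python3 shift.py
python3 - <<'E'
from bez import *
import json
c=ctrl.get_calibration("wrist");im=ctrl.read_camera("wrist");line("obs")
cv2.imwrite("pics/w4.png",im);c["extrinsics"]=np.array(c["extrinsics"]).tolist();json.dump(c,open("w4.json","w"))
print(bezel(im,c,[.519,.073,.065]))
E
```

```text
t: 8.97
tcp_pos: [0.5596, -0.1977, 0.2149]
eef_rot: [179.8, 0.1, 92.2]
ft_force: [-0.6, 0.2, -0.9]
opening: 0.093
finger_force: 30.0
t: 9.97
tcp_pos: [0.5582, 0.075, 0.21]
eef_rot: [-179.8, -0.1, 126.6]
ft_force: [1.0, 0.2, -0.6]
opening: 0.095
finger_force: 30.0
t: 10.88
tcp_pos: [0.5585, 0.0748, 0.2106]
eef_rot: [-180.0, -0.2, -175.3]
ft_force: [1.2, 0.2, 0.1]
opening: 0.092
finger_force: 30.0
obs {'t': 10.933, 'tcp_pos': [0.559, 0.075, 0.211], 'eef_rot': [-179.999, -0.12, -175.345], 'ft_force': [0.722, -0.266, -0.222], 'opening': 0.089, 'finger_force': 29.985}
(array([256.000625, 133.654375]), array([0.51870143, 0.07411971, 0.065     ]))
```

View pics/w4.png

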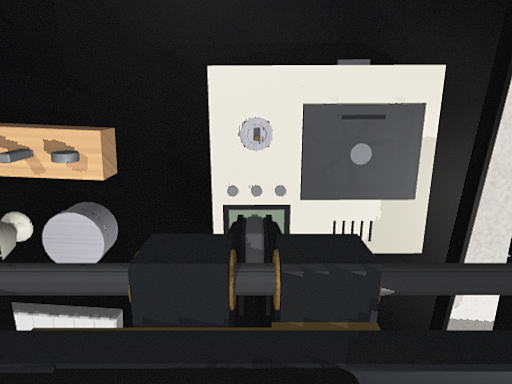

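The bezel at (256,134) gives (0.5187, 0.0741), which agrees with the other yaw to within 0.5 mm. The key is held upright and centred. I'll move above the keyway.

```bash
echo '[[0.02, 0.0015, 0.01, 0, 0, 0], [0.02, 0.001, 0.02, 0, 0, 0], [0, 0, 0.03, 0, 0, 0], [0, 0, 0.03, 0, 0, 0], [0, 0, 0.012, 0, 0, 0], [0, 0, 0, 0, 0, 0], [0, 0, 0, 0, 0, 0], [0, 0, 0, 0, 0, 0], [0, 0, 0, 0, 0, 0]]' | python3 shift.py; python3 -c "
from h import *
line('o');delta([.5189,.0741,.1],[180,0,184.8])"
```

```text
t: 11.68
tcp_pos: [0.5196, 0.0741, 0.1111]
eef_rot: [-180.0, 0.1, -175.2]
ft_force: [1.1, -0.3, 0.1]
opening: 0.092
finger_force: 30.0
o {'t': 11.683, 'tcp_pos': [0.52, 0.074, 0.111], 'eef_rot': [-179.988, 0.099, -175.225], 'ft_force': [1.145, -0.324, 0.056], 'opening': 0.092, 'finger_force': 29.986}
tool shift [0.0007 0.0001 0.0111] rotvec [-0.01  0.1  -0.03]
```

```bash
echo '[[0.0007, 0, 0.008, 0, 0, 0], [0, 0, 0.005, 0, 0, 0], [0, 0, 0, 0, 0, 0], [0, 0, 0, 0, 0, 0]]' | python3 shift.py; for i in 1; do echo '[[0, 0, 0.001, 0, 0, 0], [0, 0, 0.001, 0, 0, 0], [0, 0, 0.001, 0, 0, 0], [0, 0, 0, 0, 0, 0]]' | python3 shift.py; done;  echo '[[0, 0, 0.001, 0, 0, 0], [0, 0, 0.001, 0, 0, 0], [0, 0, 0, 0, 0, 0]]' | python3 shift.py
```

```text
t: 12.02
tcp_pos: [0.5183, 0.0739, 0.0969]
eef_rot: [-180.0, -0.0, -175.2]
ft_force: [0.2, -0.1, 0.3]
opening: 0.094
finger_force: 30.0
t: 12.35
tcp_pos: [0.5184, 0.074, 0.094]
eef_rot: [-180.0, -0.0, -175.2]
ft_force: [-0.8, 0.3, -0.2]
opening: 0.092
finger_force: 30.0
t: 12.6
tcp_pos: [0.5184, 0.0739, 0.092]
eef_rot: [-180.0, -0.0, -175.2]
ft_force: [0.1, -0.0, -0.8]
opening: 0.095
finger_force: 30.0
```

```bash
echo '[[-0.0004, 0, 0, 0, 0, 0], [0, 0, 0.001, 0, 0, 0], [0, 0, 0.001, 0, 0, 0], [0, 0, 0, 0, 0, 0]]' | python3 shift.py;  echo '[[0, 0, 0.001, 0, 0, 0], [0, 0, 0.001, 0, 0, 0], [0, 0, 0, 0, 0, 0]]' | python3 shift.py; echo '[[0, 0, 0.001, 0, 0, 0], [0, 0, 0.001, 0, 0, 0], [0, 0, 0, 0, 0, 0]]' | python3 shift.py
```

```text
t: 12.93
tcp_pos: [0.5187, 0.074, 0.0899]
eef_rot: [-180.0, -0.0, -175.2]
ft_force: [1.1, -1.0, 0.0]
opening: 0.09
finger_force: 30.0
t: 13.18
tcp_pos: [0.5186, 0.0739, 0.0879]
eef_rot: [-180.0, -0.0, -175.2]
ft_force: [-1.1, -0.6, -0.6]
opening: 0.093
finger_force: 30.0
t: 13.43
tcp_pos: [0.5184, 0.0739, 0.0859]
eef_rot: [-180.0, -0.1, -175.2]
ft_force: [-1.8, -1.7, -0.1]
opening: 0.094
finger_force: 30.0
```

```bash
echo '[[0.0002, -0.0001, 0.001, 0, 0, 3], [0, 0, 0.0005, 0, 0, -3], [0, 0, 0.0005, 0, 0, -3], [0, 0, 0.0005, 0, 0, 3], [0, 0, 0, 0, 0, 0]]' | python3 shift.py;  echo '[[0, 0, 0.0005, 0, 0, 3], [0, 0, 0.0005, 0, 0, -3], [0, 0, 0.0005, 0, 0, -3], [0, 0, 0.0005, 0, 0, 3], [0, 0, 0, 0, 0, 0]]' | python3 shift.py
```

```text
t: 13.85
tcp_pos: [0.5184, 0.0739, 0.0837]
eef_rot: [-180.0, -0.0, -175.3]
ft_force: [-3.6, -2.1, 2.4]
opening: 0.093
finger_force: 30.0
t: 14.27
tcp_pos: [0.5185, 0.0739, 0.0825]
eef_rot: [-180.0, 0.0, -175.3]
ft_force: [-6.0, -1.8, 15.2]
opening: 0.089
finger_force: 30.0
```

```bash
echo '[[0, 0, -0.0004, 0, 0, 3], [0, 0, 0, 0, 0, 0], [0, 0, 0, 0, 0, -3], [0, 0, 0, 0, 0, -3], [0, 0, 0, 0, 0, 0], [0, 0, 0, 0, 0, 3], [0, 0, 0, 0, 0, 3], [0, 0, 0, 0, 0, -3], [0, 0, 0, 0, 0, 0]]' | python3 shift.py
```

```text
t: 15.02
tcp_pos: [0.5183, 0.0737, 0.082]
eef_rot: [-180.0, -0.0, -175.1]
ft_force: [-4.3, -2.9, 4.7]
opening: 0.093
finger_force: 30.0
```

```bash
echo '[[0, 0, 0, 0, 3, 0], [0, 0, 0, 0, 0, 0], [0, 0, 0, 0, -3, 0], [0, 0, 0, 0, -3, 0], [0, 0, 0, 0, 0, 0], [0, 0, 0, 0, 3, 0], [0, 0, 0, 0, 0, 0]]' | python3 shift.py
```

```text
t: 15.6
tcp_pos: [0.5188, 0.0739, 0.0821]
eef_rot: [-180.0, -0.1, -175.2]
ft_force: [-7.8, -2.4, 7.5]
opening: 0.094
finger_force: 30.0
```

```bash
echo '[[0.0004, 0.0001, 0, 0, 0, 3], [0, 0, 0.0003, 0, 0, 0], [0, 0, 0.0003, 0, 0, -3], [0, 0, 0.0003, 0, 0, -3], [0, 0, 0.0003, 0, 0, 0], [0, 0, 0.0003, 0, 0, 3], [0, 0, 0, 0, 0, 3], [0, 0, 0, 0, 0, -3], [0, 0, 0, 0, 0, 0]]' | python3 shift.py
```

```text
t: 16.35
tcp_pos: [0.5179, 0.0739, 0.0804]
eef_rot: [-180.0, 0.0, -175.0]
ft_force: [-3.1, -2.0, 3.5]
opening: 0.092
finger_force: 30.0
```

```bash
echo '[[0.0001, 0.0001, 0.0003, 0, 0, 3], [0, 0, 0.0003, 0, 0, 0], [0, 0, 0.0003, 0, 0, -3], [0, 0, 0.0003, 0, 0, -3], [0, 0, 0.0003, 0, 0, 0], [0, 0, 0.0003, 0, 0, 3], [0, 0, 0.0003, 0, 0, 3], [0, 0, 0.0003, 0, 0, -3], [0, 0, 0, 0, 0, 0]]' | python3 shift.py; echo '[[0, 0, 0.0003, 0, 0, 3], [0, 0, 0.0003, 0, 0, 0], [0, 0, 0.0003, 0, 0, -3], [0, 0, 0.0003, 0, 0, -3], [0, 0, 0.0003, 0, 0, 0], [0, 0, 0.0003, 0, 0, 3], [0, 0, 0.0003, 0, 0, 3], [0, 0, 0.0003, 0, 0, -3], [0, 0, 0, 0, 0, 0]]' | python3 shift.py
```

```text
t: 17.1
tcp_pos: [0.5179, 0.0739, 0.078]
eef_rot: [-180.0, 0.0, -175.1]
ft_force: [-3.5, -3.7, 1.2]
opening: 0.093
finger_force: 30.0
t: 17.85
tcp_pos: [0.518, 0.0739, 0.0756]
eef_rot: [-180.0, 0.0, -175.1]
ft_force: [-3.2, -3.4, 1.6]
opening: 0.094
finger_force: 30.0
```

```bash
echo '[[0.0002, -0.0002, 0.0003, 0, 0, 3], [0, 0, 0.0003, 0, 0, 0], [0, 0, 0.0003, 0, 0, -3], [0, 0, 0.0003, 0, 0, -3], [0, 0, 0.0003, 0, 0, 0], [0, 0, 0.0003, 0, 0, 3], [0, 0, 0.0003, 0, 0, 3], [0, 0, 0.0003, 0, 0, -3], [0, 0, 0, 0, 0, 0]]' | python3 shift.py; echo '[[0, 0, 0.0003, 0, 0, 3], [0, 0, 0.0003, 0, 0, 0], [0, 0, 0.0003, 0, 0, -3], [0, 0, 0.0003, 0, 0, -3], [0, 0, 0.0003, 0, 0, 0], [0, 0, 0.0003, 0, 0, 3], [0, 0, 0.0003, 0, 0, 3], [0, 0, 0.0003, 0, 0, -3], [0, 0, 0, 0, 0, 0]]' | python3 shift.py
```

```text
t: 18.6
tcp_pos: [0.5177, 0.0738, 0.0735]
eef_rot: [-180.0, 0.0, -175.1]
ft_force: [-4.7, -1.4, 5.1]
opening: 0.093
finger_force: 30.0
t: 19.35
tcp_pos: [0.5176, 0.0738, 0.0707]
eef_rot: [-180.0, -0.0, -175.1]
ft_force: [-4.8, -2.0, 2.3]
opening: 0.092
finger_force: 30.0
```

```bash
echo '[[0, 0, 0.0005, 0, 0, 3], [0, 0, 0.0005, 0, 0, 0], [0, 0, 0.0005, 0, 0, -3], [0, 0, 0.0005, 0, 0, -3], [0, 0, 0.0005, 0, 0, 0], [0, 0, 0.0005, 0, 0, 3], [0, 0, 0, 0, 0, 0]]' | python3 shift.py; echo '[[0, 0, 0.0004, 0, 0, 3], [0, 0, 0.0004, 0, 0, -3], [0, 0, 0.0004, 0, 0, -3], [0, 0, 0.0003, 0, 0, 0], [0, 0, 0, 0, 0, 3], [0, 0, 0, 0, 0, 0]]' | python3 shift.py
```

```text
t: 19.93
tcp_pos: [0.5176, 0.0738, 0.0677]
eef_rot: [180.0, -0.0, -175.4]
ft_force: [-4.1, -2.4, 1.7]
opening: 0.092
finger_force: 30.0
t: 20.43
tcp_pos: [0.5176, 0.0738, 0.0663]
eef_rot: [-180.0, -0.0, -175.3]
ft_force: [-5.3, -2.9, 3.1]
opening: 0.089
finger_force: 30.0
```

Near home now, so I'll feel for the head seating on the bezel.

```bash
echo '[[0, 0, 0.0003, 0, 0, 0], [0, 0, 0.0003, 0, 0, 0], [0, 0, 0, 0, 0, 0], [0, 0, 0, 0, 0, 0]]' | python3 shift.py; echo '[[0, 0, 0.0003, 0, 0, 0], [0, 0, 0.0003, 0, 0, 0], [0, 0, 0, 0, 0, 0], [0, 0, 0, 0, 0, 0]]' | python3 shift.py
```

```text
t: 20.77
tcp_pos: [0.5176, 0.0738, 0.0662]
eef_rot: [-180.0, -0.0, -175.2]
ft_force: [-7.1, -3.5, 10.6]
opening: 0.091
finger_force: 30.0
t: 21.1
tcp_pos: [0.5176, 0.0738, 0.0662]
eef_rot: [-180.0, 0.0, -175.2]
ft_force: [-9.0, -3.5, 18.1]
opening: 0.093
finger_force: 30.0
```

The key stopped firmly at z = 0.0662, against the expected 0.0664, so it is home. I'll ease the push and turn clockwise (+rz).

```bash
echo '[[0.0003, -0.0001, -0.0006, 0, 0, 0], [0, 0, 0, 0, 0, 0], [0, 0, 0, 0, 0, 4], [0, 0, 0, 0, 0, 4], [0, 0, 0, 0, 0, 4], [0, 0, 0, 0, 0, 4], [0, 0, 0, 0, 0, 4], [0, 0, 0, 0, 0, 4], [0, 0, 0, 0, 0, 4], [0, 0, 0, 0, 0, 4], [0, 0, 0, 0, 0, 0]]' | python3 shift.py; python3 -c "
from h import *
print(ctrl.get_obs()['wrist_torque'],ctrl.get_obs()['joint_pos'])"
```

```text
t: 22.02
tcp_pos: [0.5177, 0.0741, 0.0662]
eef_rot: [180.0, 0.0, 152.6]
ft_force: [-4.6, -0.4, 9.1]
opening: 0.094
finger_force: 30.0
[ 0.25040815  0.9044415  -0.00345488] [ 8.97077228e-01  3.18998969e+01  1.11813950e+02  3.67396362e-02
  3.62449013e+01 -6.17158311e+01]
```

```bash
echo '[[0, 0, 0, 0, 0, 4], [0, 0, 0, 0, 0, 4], [0, 0, 0, 0, 0, 4], [0, 0, 0, 0, 0, 4], [0, 0, 0, 0, 0, 4], [0, 0, 0, 0, 0, 4], [0, 0, 0, 0, 0, 4], [0, 0, 0, 0, 0, 4], [0, 0, 0, 0, 0, 4], [0, 0, 0, 0, 0, 4], [0, 0, 0, 0, 0, 4], [0, 0, 0, 0, 0, 0]]' | python3 shift.py; python3 -c "
from h import *
o=ctrl.get_obs();print(o['wrist_torque'],o['tcp_pos'],o['eef_rot'])"
```

```text
t: 23.02
tcp_pos: [0.5188, 0.0749, 0.0663]
eef_rot: [179.8, -0.0, 108.6]
ft_force: [-1.2, 8.5, 5.0]
opening: 0.096
finger_force: 30.0
[1.6258757  0.02476759 0.07162792] [0.51879536 0.074866   0.06625084] [ 1.79797290e+02 -1.57459066e-02  1.08561614e+02]
```

```bash
echo '[[0.0003, 0, 0, 0, 0, 4], [0, 0, 0, 0, 0, 4], [0, 0, 0, 0, 0, 4], [0, 0, 0, 0, 0, 4], [0, 0, 0, 0, 0, 3], [0, 0, 0, 0, 0, 3], [0, 0, 0, 0, 0, 0]]' | python3 shift.py; python3 -c "
from h import *
o=ctrl.get_obs();print(o['wrist_torque'],o['tcp_pos'],o['eef_rot'])";echo '[[0, 0, 0, 0, 0, 2], [0, 0, 0, 0, 0, 2], [0, 0, 0, 0, 0, 0], [0, 0, 0, 0, 0, 0]]' | python3 shift.py; python3 -c "
from h import *
o=ctrl.get_obs();print(o['wrist_torque'],o['tcp_pos'],o['eef_rot'])"
```

```text
t: 23.6
tcp_pos: [0.5194, 0.075, 0.0663]
eef_rot: [179.7, -0.1, 86.6]
ft_force: [2.6, 8.0, 2.0]
opening: 0.095
finger_force: 30.0
[ 1.49599971 -0.5468875   0.11811448] [0.5194497  0.07504051 0.06627551] [ 1.79724860e+02 -8.82492254e-02  8.66294053e+01]
t: 23.93
tcp_pos: [0.5196, 0.075, 0.0663]
eef_rot: [179.7, -0.1, 82.8]
ft_force: [3.4, 7.2, 3.1]
opening: 0.093
finger_force: 30.0
[ 1.53208674 -0.70779084  0.10590293] [0.51959552 0.07500696 0.06630594] [ 1.79712345e+02 -1.06762067e-01  8.28049603e+01]
```

```bash
for i in 1; do echo '[[0, 0, 0, 0, 0, 2], [0, 0, 0, 0, 0, 1], [0, 0, 0, 0, 0, 0], [0, 0, 0, 0, 0, 0]]' | python3 shift.py; done; python3 -c "
from h import *
o=ctrl.get_obs();print(o['wrist_torque'],o['tcp_pos'],o['eef_rot'])";echo '[[0, 0, 0, 0, 0, 1], [0, 0, 0, 0, 0, 1], [0, 0, 0, 0, 0, 0], [0, 0, 0, 0, 0, 0]]' | python3 shift.py; python3 -c "
from h import *
o=ctrl.get_obs();print(o['wrist_torque'],o['tcp_pos'],o['eef_rot'])"
```

```text
t: 24.27
tcp_pos: [0.5196, 0.075, 0.0663]
eef_rot: [179.7, -0.1, 79.8]
ft_force: [4.0, 6.3, 1.0]
opening: 0.092
finger_force: 30.0
[ 1.32114937 -0.75780977  0.13121128] [0.51964024 0.07495544 0.06631232] [ 1.79712996e+02 -1.18920287e-01  7.98152443e+01]
t: 24.6
tcp_pos: [0.5197, 0.0749, 0.0663]
eef_rot: [179.7, -0.1, 77.8]
ft_force: [3.6, 7.5, 1.3]
opening: 0.092
finger_force: 30.0
[ 1.33484942 -0.76449099  0.29978584] [0.51974521 0.07492315 0.06630429] [ 1.79704763e+02 -1.26212520e-01  7.78279618e+01]
```

Torque jumped to 0.30 N m at a hand turn of 107°, so the stop is reached. I'll check that it holds.

```bash
echo '[[0, 0, 0.0003, 0, 0, 0.3], [0, 0, 0, 0, 0, 0], [0, 0, 0, 0, 0, 0], [0, 0, 0, 0, 0, 0], [0, 0, 0, 0, 0, 0], [0, 0, 0, 0, 0, 0]]' | python3 shift.py
python3 - <<'E'
from h import *
o=ctrl.get_obs();print(o['wrist_torque'],o['eef_rot'])
s=ctrl.read_camera("scene");t=ctrl.read_camera("top")
f=lambda a,h:cv2.resize(a,(600,h),interpolation=2)
cv2.imwrite("pics/fin.png",np.vstack([f(t[130:280,130:370],375),f(s[150:230,160:400],200)]))
E
```

```text
t: 25.1
tcp_pos: [0.5197, 0.0749, 0.0663]
eef_rot: [179.7, -0.1, 77.5]
ft_force: [2.8, 6.4, 5.7]
opening: 0.095
finger_force: 30.0
[ 1.29099682 -0.64054209  0.23605053] [ 1.79697883e+02 -1.28888738e-01  7.75366468e+01]
```

View pics/fin.png

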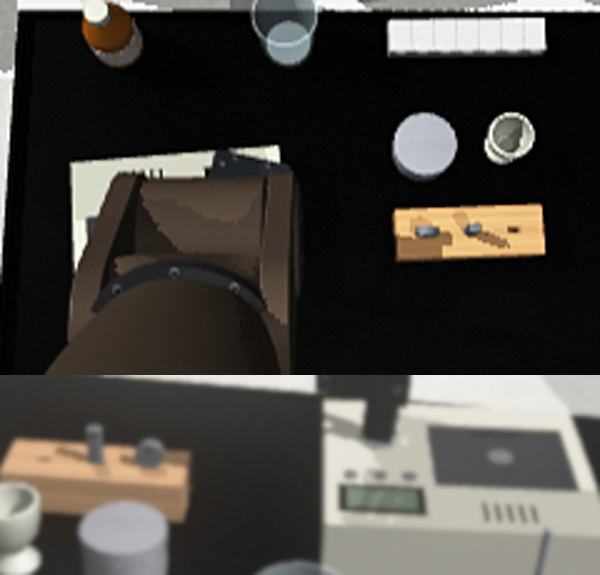

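The other keys are still in the block, the tray items haven't moved, the cover is level, and the key is held down against the stop with steady torque. I'm handing in.

```bash
python3 -c "
from h import *
print(ctrl.finish_job());line('end')"
```

```text
the job is handed in; nothing more can be done
None
the job is handed in; nothing more can be done
```

I handed the job in at about 25 s with the cover level, the square key home and held against the clockwise stop in the fingers, and the other keys and tray items in place; the arm pushed up to 80 N on the cover after it seated, under the 120 N wrist limit but well over the 4–8 N needed.

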